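# Tighten the centrifuge rotor nut and spin-check the rotor

### The job

The swing-out rotor has just been set on the drive of the open bench centrifuge, and its nut, deep down in the hub bore, is still loose. Take the T-handled box key from its well at the front of the deck, set it fully down over the nut, turn it clockwise until the nut comes up tight against its stop, and stand the key back in its well. Then give a rotor arm a brisk push with a fingertip and get clear, so that the rotor is seen to coast freely by itself; leave the buckets, tube rack and jar on the bench where they are.

Things in the scene. Friction and masses are not known exactly. Their poses are not given: they have to be found in the camera images.
- key_handle (a point): Middle of the T-bar of the rotor key (loose, rigid, 0.3 kg, 150 mm tall). The bar is black plastic, 100 mm long (x), 18 mm wide (y) with flat sides, 24 mm high; below it a 16 mm round steel shank (z up along it). Pinch the bar across its width at its middle. 138 mm above the key's lower end. Starts upright in its well, bar about 53 mm above the deck, turned within 0.8 rad of the machine's x.
- key_mouth (a point): Centre of the open lower end of the key's steel socket, on the shank axis, axes as key_handle. Hexagonal box socket: inside 27 mm across flats and 36 mm deep, outside 34 mm across flats, 39 mm across corners, 38 mm tall. The T-bar's direction (x) is square to one pair of its flats.
- nut_seat (a point): On the nut's axis, top face of its flange (43 mm wide), where the key ends up resting when fully down; 87 mm above the bench. Steel hexagon cap nut: 24 mm across flats and straight for 12 mm above this point, then tapering to a tip at 32 mm. x is square to one pair of flats, z up. The socket goes on within about 15 deg of the hexagon, with up to 17 deg of play each way before it drives.
- nut (a joint): How far the nut is screwed on, rad, clockwise from above, relative to the rotor. Starts between 0.5 and 0.9; hard stop, tight, at 1.6. Turning it on takes 0.015 N m, backing it off 0.1 N m. At the stop, further turning of the key only carries the rotor round.
- rotor_hub (a point): Centre of the mouth of the bore in the rotor hub, on the rotor axis, 62 mm above nut_seat, 150 mm above the bench, 20 mm below the deck. Hub: upright aluminium cylinder 66 mm across; bore 48 mm wide, 68 mm deep, the nut at its bottom. z up; x along one of the four rotor arms, turning with them.
- rotor_arms (a point): Centre of the aluminium four-armed rotor cross, on the axis at half arm height, 27 mm below the hub mouth. Arms 90 deg apart, first along x, 24 mm wide, 30 mm high, to about 100 mm from the axis; at each end angled lugs with pins that face the pins of the next arm across the gap, on a line 67 mm from the axis. The gaps are open down to the bowl floor 89 mm below; bowl 290 mm wide.
- rotor (a joint): Angle of the rotor, rad, counter-clockwise from above, endless. 3.2 kg, bearing drag 0.04 N m: it stands while the nut is turned on freely; pushed and let go it coasts on, slowing by about 2.8 rad/s each second.
- well_floor (a point): Centre of the floor of the key's well, where the key's lower end stands, 85 mm above the bench. Round upright hole 56 mm wide, 85 mm deep, its mouth in the machine's flat deck 170 mm above the bench. Axes are the machine's: y towards its rear, z up. It lies 70 mm to -x and 192 mm to -y of the rotor axis.
- centrifuge: White bench centrifuge, fixed on the bench; origin on the bench under the rotor axis, front towards its -y. 340 mm wide (x), from 275 mm in front of the rotor axis to 190 mm behind it, deck 170 mm high. The open lid stands up along the rear edge, 190 mm behind the axis and leaning back, to about 520 mm above the bench.
- bucket_a: Bystander: loose aluminium rotor bucket, 62 mm across (86 mm over its lugs), 85 mm high, on the bench in front of the machine. Origin at the centre of its underside.
- bucket_b: Bystander: a second bucket like bucket_a. Origin at the centre of its underside.
- tube_rack: Bystander: sloped red rack with blue-capped tubes, 110 by 205 mm, up to 115 mm high, loose on the bench. Origin at the centre of its underside.
- reagent: Bystander: amber screw-cap jar, 64 mm across and 130 mm high, loose on the bench. Origin at the centre of its underside.
Things that resemble listed ones, but are neither listed nor needed, are in the scene too. Of the things shaped like the part that bears key_handle, the bare steel one is meant.

How it is judged:
By the outcome, as a careful person would: the job done as asked, in the order asked, and still so for the second after the job is handed in, with the robot touching nothing.
It also fails if it takes over 59 s, if anything falls off the work surface, if the arm or the gripper's body presses on something with over 40 N, if the wrist force passes 120 N, or if a joint passes its speed limit or range.

### The arm

A 6-joint arm with a two-finger parallel gripper is mounted at the origin on the work surface. World frame = base frame: x ahead of the robot, y to its left, z up, the work surface at z = 0. Lengths are in m, angles in rad, forces in N, time in s.
With the tool pointing down it reaches from about 0.25 to 0.725 m from the base axis. Payload 4 kg.
Tool frame: the origin (TCP) lies on the centre line of the jaws, within the pads' length; the fingertips stand 11 mm ahead of it and the grasp point (between the pads) lies 8 mm behind it (bot.nose_length is the distance from the TCP to the fingertips, in m); z points along the fingers, y is the direction in which the jaws open and shut (so a half turn about z gives the same grasp; the last joint's range is limited). The gripper opens to 85 mm and grips with 20 to 120 N. Pads are 22 mm wide; open, the fingers measure 114 mm over their backs; the gripper's body (76 mm by 85 mm) begins 54 mm behind the grasp point. The pads swing forward as they close: fully open they stand 13 mm farther back than shut.
Start: joints at [1.278, 0.241, 0.005, 1.335, 0, 1.571], TCP at [0.144, 0.479, 0.217] pointing down, gripper open.
Joint ranges: [-2.72, 2.72], [-1.05, 1.87], [-1.09, 1.28], [-1.99, 2.15], [-1.42, 1.44], [-3.14, 3.14]. Speed limits (rad/s): [2.79, 2.79, 3.14, 3.14, 3.14, 3.14].

### API

Orientations are given as a unit quaternion [x, y, z, w].
In Python, from workcell import bot gives the robot as it stands.
- The arm moves only by the tool play_rows, never from a script. Its argument "plan" is one flat list of numbers, 6 for each row, row after row: the shift along the tool's x, y, z in mm, then the turn, a rotation vector about the tool's x, y, z in rad. A call has 1 to 20 rows; each row shifts and turns the commanded pose from where the row before left it, along the tool's axes as they then stand; what a row does not reach is not made up. A row lasts 1/8 s, in which the tool goes at most 62.5 mm and 10.7 degrees, less where a joint would pass 70% of its speed; a pose out of reach is approached as far as the arm can. A call with a gripper value outside its range is refused whole. "hand" is the opening in per cent of the stroke, from 0 (shut) to 100 (fully open), set as the call begins (left out, the last holds). The fingers move at their own pace and stop on an object; the grip force is fixed at half the most. Time passes only in rows, so rows that do not move let the fingers close. It gives the time, the measured TCP pose, the force and the opening at its end, in the units of the state.
- bot.get_obs(): the state, without advancing time (a new reading comes with each control period).
- bot.camera(name): name is "scene" or "top" or "wrist"; returns a dict with "frame" (420x560x3 uint8, blue, green, red), "range_z" (420x560 float32, m along the optical axis (not along the pixel's ray), 0 where there is no reading), "K" (3x3 intrinsics, pixels), "cam_to_world" (4x4, takes a point from camera to world coordinates). Camera axes: x right, y down, z forward; pixel columns grow to the right and rows downward; lengths in m; the calibration is good to about 2 mm. A picture is of the moment at which its call begins.
- bot.job_done(): hands the job in, once; it reports no verdict.
Trained networks look in the newest picture that a camera, given by its name, has taken for a name from the list of things; names that differ only in an ending like _2 or _b are one class to them, and where a whole thing is asked for, a point or a joint stands for the part that bears it (a point fixed in the world has none). Each returns a list of dicts, best first, with "p" (0 to 1); they miss things now and then, are a little off and sometimes report something else, mostly with a low value. They report only what shows in the picture. A call takes as long as a camera call. They do not tell look-alikes from the thing itself.
- bot.outline_of(query, camera): "mask" (420x560 bool, what is visible of it) and "point" ([row, column] in pixels, amid what is visible of it).
The state is a dict: "clock": time; "joint_pos": joint angles; "joint_vel": joint speeds; "tau": joint torques, N m; "eef_pos": TCP position; "tool_rot": TCP orientation; "ft_force": force on the tool from outside, world axes, zero at the start; "ft_torque": the same for the moment, N m; "grip_width": finger opening in m.
Only numpy, scipy, OpenCV 4.12 (cv2) and the standard library are available. Lean on these libraries where they do the work, as an engineer would, in place of code of your own. Each camera call takes 0.05 s, during which the arm holds its last target.

## Working session

There is one attempt and no reset: what is moved stays moved. The work goes in short steps, Python scripts to look and compute and a tool call to move; the robot and the scene stay as the last step left them, time stands still between calls to the robot, and variables do not carry over. Pictures are saved under pics/ and viewed, and the job is handed in when it is done.

Besides the shell and the picture viewer there is one more tool, called after ">>>" by a JSON object that holds its "fn" and its "kwargs". play_rows: Moves the arm, as the interface text tells. Its arguments: {"type":"object","properties":{"plan":{"type":"array","items":{"type":"number"}},"hand":{"type":"number"}},"required":["plan"]}

```bash
ls; mkdir -p pics; cat > h.py <<'E'
import numpy as np, cv2
from workcell import bot
from scipy.spatial.transform import Rotation as R
def snap(n,f=None):
    c=bot.camera(n)
    if f: cv2.imwrite('pics/'+f,c['frame'])
    return c
def px(c,r,q,z=None):
    z=c['range_z'][int(r),int(q)] if z is None else z
    K=c['K']; p=np.array([(q-K[0,2])/K[0,0]*z,(r-K[1,2])/K[1,1]*z,z,1])
    return (c['cam_to_world']@p)[:3]
def cloud(c):
    z=c['range_z'];K=c['K'];v,u=np.indices(z.shape)
    p=np.stack([(u-K[0,2])/K[0,0]*z,(v-K[1,2])/K[1,1]*z,z],-1)
    T=c['cam_to_world']; w=p@T[:3,:3].T+T[:3,3]; w[z==0]=np.nan
    return w
def proj(c,P):
    T=np.linalg.inv(c['cam_to_world']); p=T[:3,:3]@np.array(P)+T[:3,3]; q=c['K']@p
    return q[1]/q[2],q[0]/q[2]
def st():
    o=bot.get_obs(); print('t',round(o['clock'],2),'pos',np.round(o['eef_pos'],4),'yawrot',np.round(R.from_quat(o['tool_rot']).as_matrix(),3).tolist(),'F',np.round(o['ft_force'],1),'T',np.round(o['ft_torque'],2),'g',round(o['grip_width'],4)); return o
E
python3 - <<'E'
from h import *
st()
for n in ['scene','top','wrist']:
    c=snap(n,n+'0.png'); print(n,np.round(c['cam_to_world'],3).tolist(),c['K'].tolist())
    np.savez(n+'0.npz',**c)
    for q in ['key_handle','rotor_hub','rotor_arms','centrifuge','nut_seat']:
        for d in bot.outline_of(q,n)[:4]: print(q,round(d['p'],2),d['point'],d['mask'].sum())
st()
E
```

```text
pics
t 0.0 pos [0.1441 0.4781 0.2162] yawrot [[-0.957, 0.289, -0.001], [0.289, 0.957, -0.002], [0.0, -0.002, -1.0]] F [-1.1 -0.7  0.1] T [ 0.02 -0.03  0.05] g 0.0855
scene [[-0.629, 0.437, -0.643, 1.199], [0.778, 0.358, -0.517, 0.303], [0.004, -0.825, -0.565, 0.712], [0.0, 0.0, 0.0, 1.0]] [[434.5302787790294, 0.0, 278.95341610369223], [0.0, 434.5302787790294, 202.2291067468195], [0.0, 0.0, 1.0]]
key_handle 0.93 [176.0, 325.2] 573
key_handle 0.85 [318.8, 216.5] 1071
key_handle 0.71 [161.2, 325.5] 289
key_handle 0.52 [279.0, 392.7] 46946
rotor_hub 0.91 [271.2, 386.2] 4041
rotor_arms 0.57 [273.9, 389.4] 4084
rotor_arms 0.39 [276.3, 394.5] 47327
centrifuge 0.77 [276.8, 395.4] 46996
top [[0.014, -0.993, 0.115, 0.43], [-1.0, -0.013, 0.006, -0.174], [-0.005, -0.115, -0.993, 1.218], [0.0, 0.0, 0.0, 1.0]] [[454.1845941304249, 0.0, 275.3361545807489], [0.0, 454.1845941304249, 207.36090692900294], [0.0, 0.0, 1.0]]
key_handle 0.86 [232.9, 256.0] 428
key_handle 0.68 [99.8, 265.2] 565
key_handle 0.56 [205.3, 179.9] 2427
rotor_hub 0.86 [204.4, 181.2] 2623
rotor_arms 0.94 [200.6, 182.6] 2389
centrifuge 0.92 [198.0, 140.5] 44574
nut_seat 0.46 [205.9, 178.4] 126
wrist [[0.287, 0.92, 0.268, 0.077], [0.958, -0.275, -0.081, 0.5], [-0.001, 0.28, -0.96, 0.374], [0.0, 0.0, 0.0, 1.0]] [[365.90766598977706, 0.0, 280.65604597133466], [0.0, 365.90766598977706, 208.8929364776462], [0.0, 0.0, 1.0]]
t 0.9 pos [0.1443 0.4787 0.2172] yawrot [[-0.957, 0.289, 0.0], [0.289, 0.957, 0.0], [0.0, 0.0, -1.0]] F [-0.6 -0.5 -0.5] T [-0.05  0.02  0.01] g 0.0851
```

View pics/scene0.png

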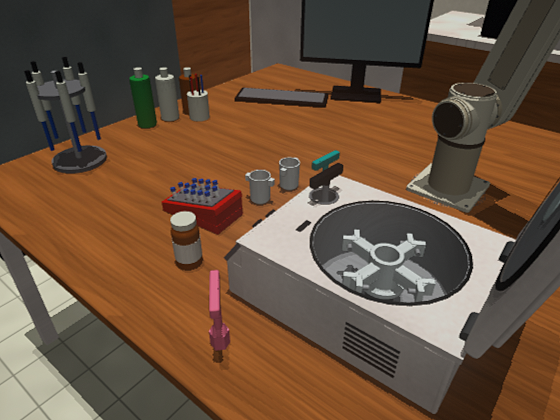

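View pics/top0.png

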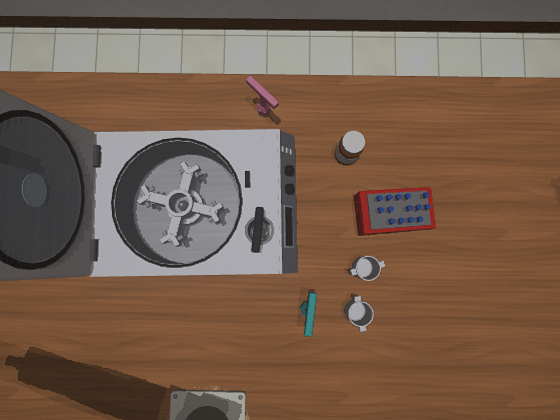

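```bash
python3 - <<'E'
import cv2
a=cv2.imread('pics/scene0.png'); b=cv2.imread('pics/top0.png')
cv2.imwrite('pics/crop1.png',cv2.resize(a[120:400,160:460],None,fx=2.1,fy=2.1,interpolation=cv2.INTER_CUBIC))
cv2.imwrite('pics/crop2.png',cv2.resize(b[130:280,110:300],None,fx=4,fy=4,interpolation=cv2.INTER_CUBIC))
E
```

```text
(no output)
```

View pics/crop1.png

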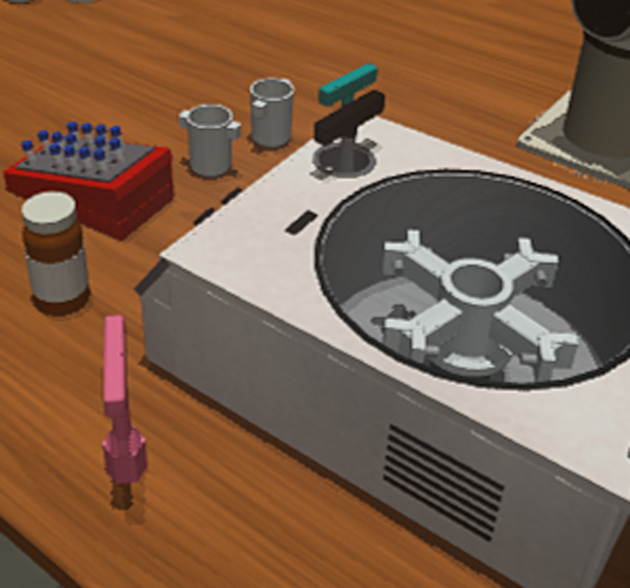

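View pics/crop2.png

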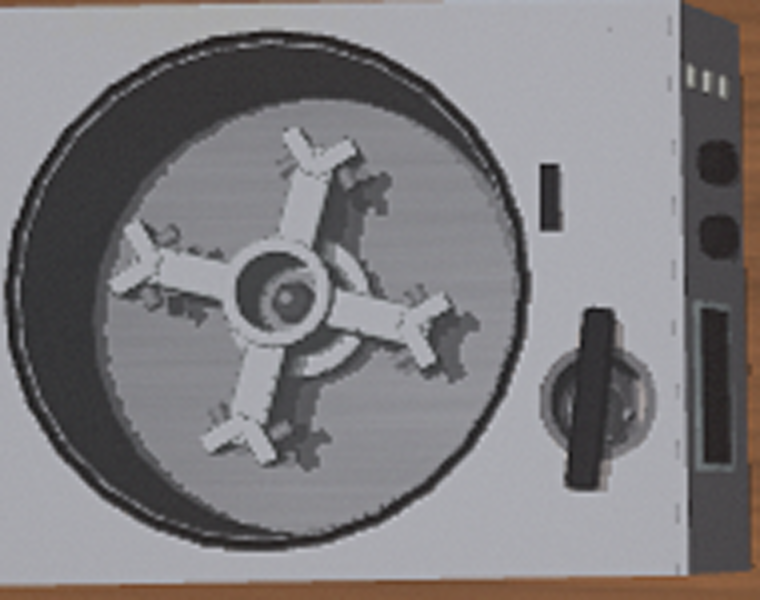

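```bash
python3 - <<'E'
from h import *
T=dict(np.load('top0.npz')); S=dict(np.load('scene0.npz'))
wt=cloud(T); ws=cloud(S)
b=T['frame'].astype(int)
# deck corners/edges
m=(abs(wt[...,2]-0.17)<0.006)
print('deck',m.sum(),np.nanmedian(wt[m][:,2]))
for nm,w,c in (('top',wt,T),('scene',ws,S)):
    # hub ring
    p=w.reshape(-1,3); s=p[(abs(p[:,2]-0.150)<0.005)&(np.hypot(p[:,0]-0.45,p[:,1]-0.04)<0.06)]
    print(nm,'hub z',len(s),np.round(s.mean(0),4) if len(s) else 0)
    if len(s):
        A=np.c_[2*s[:,:2],np.ones(len(s))]; x=np.linalg.lstsq(A,(s[:,:2]**2).sum(1),rcond=None)[0]
        print(' ring ctr',x[:2],np.sqrt(x[2]+x[0]**2+x[1]**2))
    d=p[(abs(p[:,2]-0.17)<0.006)]
    d=d[(d[:,0]>0.2)&(d[:,0]<0.8)&(d[:,1]>-0.4)&(d[:,1]<0.4)]
    print(' deck z',np.median(d[:,2]), 'rect',cv2.minAreaRect(d[:,:2].astype(np.float32)*1000))
    k=p[(p[:,2]>0.195)&(p[:,2]<0.26)&(p[:,1]<-0.05)&(p[:,1]>-0.25)&(p[:,0]>0.25)&(p[:,0]<0.6)]
    print(' bar',len(k),k.min(0),k.max(0),np.median(k,0), cv2.minAreaRect(k[:,:2].astype(np.float32)*1000))
    t=k[k[:,2]>np.percentile(k[:,2],90)-0.004]; print(' bartop',len(t),t[:,2].mean(),cv2.minAreaRect(t[:,:2].astype(np.float32)*1000), t.mean(0))
    l=p[(p[:,2]>0.2)&(p[:,1]>0.1)&(p[:,1]<0.5)&(p[:,0]>0.2)&(p[:,0]<0.8)]
    print(' lid',len(l),l.min(0) if len(l) else 0,l.max(0) if len(l) else 0)
for P in ([.4,.0,.17],):
    print(proj(T,P))
# well
print(np.round(px(T,232,268),3), np.round(px(T,240,258),3))
E
```

```text
deck 14449 0.1690150875783083
top hub z 2 [0.4196 0.0829 0.1505]
 ring ctr [0.08416121 0.09680243] 0.3357738389285985
 deck z 0.1690150875783083 rect ((563.6251831054688, 40.884002685546875), (340.6543884277344, 441.66961669921875), 1.6754239797592163)
 bar 389 [ 0.44668296 -0.14072342  0.21523792] [ 0.54514416 -0.11617583  0.23830567] [ 0.49443864 -0.12901826  0.23311372] ((495.77349853515625, -128.66012573242188), (18.20449447631836, 99.26199340820312), 84.96442413330078)
 bartop 290 0.23402619796169963 ((496.247314453125, -128.481689453125), (16.589475631713867, 98.10425567626953), 84.8015365600586) [ 0.4947215  -0.12825111  0.2340262 ]
 lid 14861 [0.38771132 0.25128208 0.20000513] [0.72218287 0.31913024 0.45867974]
scene hub z 202 [0.4268 0.0354 0.1499]
 ring ctr [0.54601727 0.05874181] 0.1261012206212961
 deck z 0.17049248971459846 rect ((565.3040771484375, 39.46766662597656), (344.4907531738281, 440.9663391113281), 1.8018685579299927)
 bar 484 [ 0.44711267 -0.14174659  0.19509825] [ 0.55045835 -0.11513969  0.23790782] [ 0.50542021 -0.12362213  0.2292241 ] ((498.41717529296875, -128.18592834472656), (19.38487434387207, 103.85018920898438), 84.73052215576172)
 bartop 206 0.23494299406819152 ((499.24462890625, -128.45492553710938), (18.80653190612793, 99.69499969482422), 85.11050415039062) [ 0.50261187 -0.12740138  0.23494299]
 lid 7082 [0.39734442 0.25249964 0.20000395] [0.72817763 0.33037887 0.42016495]
(np.float64(272.2220104007447), np.float64(201.31527850467887))
[ 0.499 -0.149  0.085] [ 0.473 -0.131  0.229]
```

The target is the black-barred steel key standing in the deck well, at top (230,258) and scene (180,325). The teal key at top (313,310) and the pink one at top (92,262) are painted look-alikes; the crop shows a bare steel shank in the well.

```bash
cat >> h.py <<'E'
def circ(s):
    A=np.c_[2*s[:,:2],np.ones(len(s))]; x=np.linalg.lstsq(A,(s[:,:2]**2).sum(1),rcond=None)[0]
    return x[:2],np.sqrt(x[2]+x[0]**2+x[1]**2)
def way(pts,o=None,yaw=None):
    """pts list of world positions; prints tool-frame shifts per leg with constant orientation"""
    o=o or bot.get_obs(); M=R.from_quat(o['tool_rot']).as_matrix(); a=np.array(o['eef_pos'])
    for p in pts:
        d=M.T@(np.array(p)-a); n=int(np.ceil(np.linalg.norm(d)/0.06)); print('to',p,'rows',n,'each mm',np.round(d*1000/n,1),'total',np.round(d*1000,1)); a=np.array(p)
E
python3 - <<'E'
from h import *
T=dict(np.load('top0.npz')); S=dict(np.load('scene0.npz'))
for nm,c in (('top',T),('scene',S)):
    w=cloud(c);p=w.reshape(-1,3); p=p[~np.isnan(p[:,0])]
    r=np.hypot(p[:,0]-0.56,p[:,1]-0.066)
    s=p[(p[:,2]>0.1435)&(p[:,2]<0.156)&(r<0.045)]
    print(nm,len(s),s.mean(0),circ(s), cv2.minEnclosingCircle(s[:,:2].astype(np.float32)*1000))
    a=p[(p[:,2]>0.128)&(p[:,2]<0.143)&(r<0.11)&(r>0.04)]
    ctr=np.array(cv2.minEnclosingCircle(s[:,:2].astype(np.float32)*1000)[0])/1000
    d=a[:,:2]-ctr; rr=np.hypot(*d.T); th=np.arctan2(d[:,1],d[:,0])
    k=rr<0.07
    print(' arm ang deg',np.degrees(np.angle(np.mean(np.exp(4j*th[k])))/4),len(d), a[:,2].mean(), rr.max())
    dk=p[(abs(p[:,2]-0.17)<0.005)&(r<0.2)&(r>0.13)&(r<0.155)]
    # bowl rim inner radius
    print(' rim',circ(dk[np.hypot(*(dk[:,:2]-ctr).T)<0.15]))
way([(0.2,0.25,0.33),(0.35,0.06,0.33),(0.63,0.05,0.24)])
E
```

```text
top 291 [0.56196666 0.06273293 0.14875122] (array([0.56214232, 0.06261452]), np.float64(0.028594696068381074)) ((562.5119018554688, 62.68659973144531), 32.91115188598633)
 arm ang deg -12.699479098206876 1184 0.1369166643808135 0.1029775288141412
 rim (array([0.5623701 , 0.06270294]), np.float64(0.14695131208583107))
scene 409 [0.56822883 0.06406542 0.14917242] (array([0.56694731, 0.06359671]), np.float64(0.0287219822449945)) ((564.859619140625, 61.50756072998047), 35.03605651855469)
 arm ang deg -11.918332939667422 1630 0.13703298256832971 0.10475214607196122
 rim (array([0.56567871, 0.06269804]), np.float64(0.14673745456365572))
to (0.2, 0.25, 0.33) rows 5 each mm [-23.9 -40.6 -22.6] total [-119.3 -202.9 -112.9]
to (0.35, 0.06, 0.33) rows 5 each mm [-39.7 -27.7  -0. ] total [-198.5 -138.6   -0. ]
to (0.63, 0.05, 0.24) rows 5 each mm [-54.2  14.2  18. ] total [-271.    71.2   90. ]
```

>>> {"fn": "play_rows", "kwargs": {"plan": [-24,-41,-23,0,0,0,-24,-41,-23,0,0,0,-24,-41,-23,0,0,0,-24,-41,-23,0,0,0,-24,-41,-22,0,0,0,-40,-28,0,0,0,0,-40,-28,0,0,0,0,-40,-28,0,0,0,0,-40,-28,0,0,0,0,-40,-28,0,0,0,0,-54,13,16,0,0,0,-54,13,16,0,0,0,-54,13,16,0,0,0,-54,13,16,0,0,0,-54,12,16,0,0,0]}}

```text
clock: 2.78
eef_pos: [0.6299, 0.0392, 0.2505]
tool_rot: [0.146, 0.989, 0.0, 0.0]
ft_force: [0.4, 0.4, 1.2]
grip_width: 0.0854
```

```bash
python3 - <<'E'
from h import *
o=st(); print(np.round(o['joint_pos'],3))
c=snap('wrist','w1.png'); np.savez('w1.npz',**c)
print(np.round(c['cam_to_world'],3).tolist()); r,q=proj(c,[.5635,.0627,.15]); print(r,q)
r,q=int(r),int(q)
cv2.imwrite('pics/w1c.png',cv2.resize(c['frame'][max(0,r-50):r+60,max(0,q-60):q+60],None,fx=5,fy=5,interpolation=cv2.INTER_CUBIC))
for d in bot.outline_of('nut_seat','wrist')[:3]: print(d['p'],d['point'],d['mask'].sum())
E
```

```text
t 2.77 pos [0.6299 0.0392 0.2505] yawrot [[-0.957, 0.289, 0.0], [0.289, 0.957, 0.0], [-0.0, 0.0, -1.0]] F [0.4 0.4 1.2] T [ 0.01 -0.07  0.04] g 0.0854
[0.062 0.507 0.48  1.544 0.    0.355]
[[0.287, 0.92, 0.268, 0.563], [0.958, -0.275, -0.081, 0.061], [-0.0, 0.28, -0.96, 0.407], [0.0, 0.0, 0.0, 1.0]]
102.61290888567764 284.0996895131692
0.69 [102.2, 287.3] 2052
0.41 [102.4, 286.2] 23011
```

View pics/w1c.png

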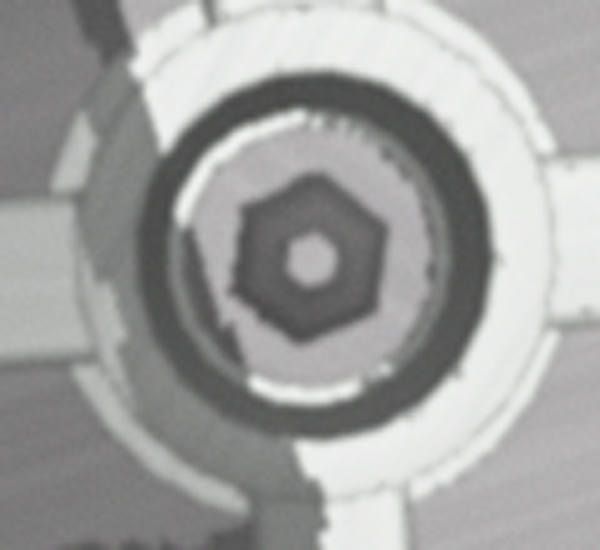

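View pics/w1.png

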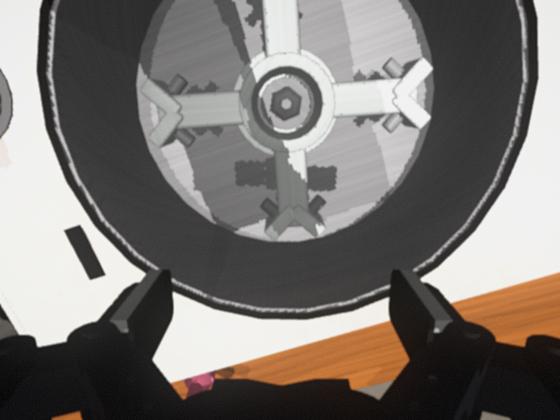

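```bash
python3 - <<'E'
from h import *
c=dict(np.load('w1.npz')); w=cloud(c); p=w.reshape(-1,3)
p=p[~np.isnan(p[:,0])]
r=np.hypot(p[:,0]-.5635,p[:,1]-.0627)
s=p[(p[:,2]>0.146)&(p[:,2]<0.154)&(r<0.05)]
print('hub',len(s),s.mean(0),circ(s),cv2.minEnclosingCircle(s[:,:2].astype(np.float32)*1000))
f=p[(r<0.024)]; print(np.percentile(f[:,2],[1,10,25,50,75,90,99]))
for lo,hi in ((.083,.092),(.092,.101),(.101,.107),(.107,.125)):
    q=f[(f[:,2]>lo)&(f[:,2]<hi)]
    if len(q)>5: print(lo,len(q),q.mean(0),cv2.minEnclosingCircle(q[:,:2].astype(np.float32)*1000))
# rasterised
# hex taper top
a=p[(p[:,2]>0.132)&(p[:,2]<0.142)&(r<0.08)&(r>0.04)]
ctr=circ(s)[0]; d=a[:,:2]-ctr; th=np.arctan2(d[:,1],d[:,0]); print('arms',np.degrees(np.angle(np.mean(np.exp(4j*th)))/4),len(a))
# key from wrist
k=p[(p[:,2]>0.215)&(p[:,1]<-0.05)]; print('key',len(k))
E
```

```text
hub 3614 [0.56313018 0.06445312 0.14975704] (array([0.56434476, 0.06402913]), np.float64(0.028360832598615167)) ((564.4939575195312, 64.1538314819336), 32.96181869506836)
[0.08096017 0.08282483 0.08716245 0.08910609 0.11418774 0.14142521
 0.1502529 ]
0.083 1383 [0.56329867 0.06357095 0.08740621] ((564.1436157226562, 63.7176399230957), 23.889217376708984)
0.092 153 [0.56057277 0.05873522 0.09866134] ((564.0220947265625, 63.536537170410156), 23.8461971282959)
0.101 339 [0.56277186 0.06206212 0.1039098 ] ((563.8483276367188, 63.249576568603516), 23.795578002929688)
0.107 616 [0.56178977 0.06048799 0.1145298 ] ((564.147216796875, 63.646968841552734), 23.91476821899414)
arms -12.53226302436149 7185
key 0
```

```bash
python3 - <<'E'
from h import *
c=dict(np.load('w1.npz'))
T=c['cam_to_world'];K=c['K']
def onz(r,q,z):
    d=T[:3,:3]@np.array([(q-K[0,2])/K[0,0],(r-K[1,2])/K[1,1],1]); return T[:3,3]+d*(z-T[2,3])/d[2]
V=np.array([(316,172),(388,215),(380,303),(302,343),(233,292),(243,207)])/5.-0.4
P=np.array([onz(52+v,224+u,0.099) for u,v in V])
ctr=P.mean(0); d=P-ctr; th=np.arctan2(d[:,1],d[:,0]); print(ctr, np.hypot(d[:,0],d[:,1]))
print('vertex mod60',np.degrees(np.angle(np.exp(6j*th).mean())/6), 'flat normal mod60', np.degrees(np.angle(-np.exp(6j*th).mean())/6), np.degrees(th))
way([(0.4965,-0.128,0.30)])
E
```

```text
[0.56416113 0.06428148 0.099     ] [0.01290877 0.01398191 0.01356582 0.01378155 0.01377019 0.01321264]
vertex mod60 -20.98088868059919 flat normal mod60 9.01911131940081 [ 159.53165456  100.20433564   40.40941642  -22.11176098  -82.44921322
 -141.47020583]
to (0.4965, -0.128, 0.3) rows 4 each mm [ 20.2 -49.7 -14.1] total [  80.7 -198.6  -56.3]
```

>>> {"fn": "play_rows", "kwargs": {"plan": [0,0,-25,0,0,-0.103,0,0,-25,0,0,-0.103,29.5,-44.5,0,0,0,0,29.5,-44.5,0,0,0,0,29.5,-44.5,0,0,0,0,29.5,-44.5,0,0,0,0]}}

```text
clock: 3.62
eef_pos: [0.4933, -0.1286, 0.3019]
tool_rot: [0.043, 0.999, -0.0, 0.001]
ft_force: [0.7, -0.4, 0.6]
grip_width: 0.0853
```

```bash
python3 - <<'E'
from h import *
o=st(); print(np.round(o['joint_pos'],3))
c=snap('wrist','w2.png'); np.savez('w2.npz',**c)
p=cloud(c).reshape(-1,3); p=p[~np.isnan(p[:,0])]
k=p[(p[:,2]>0.2)&(p[:,2]<0.25)&(np.hypot(p[:,0]-.497,p[:,1]+.128)<0.07)]
print('bar',len(k),k.min(0),k.max(0),cv2.minAreaRect(k[:,:2].astype(np.float32)*1000))
t=k[k[:,2]>0.230]; print(len(t),np.median(t[:,2]),cv2.minAreaRect(t[:,:2].astype(np.float32)*1000))
E
```

```text
t 3.62 pos [ 0.4933 -0.1286  0.3019] yawrot [[-0.996, 0.086, 0.001], [0.086, 0.996, -0.0], [-0.001, -0.0, -1.0]] F [ 0.7 -0.4  0.6] T [-0.06  0.01 -0.01] g 0.0853
[-0.255  0.241  0.224  1.552 -0.    -0.169]
bar 4041 [ 0.44765572 -0.14049224  0.21574339] [ 0.54689476 -0.11515945  0.23695073] ((497.2877197265625, -127.7900619506836), (18.03092384338379, 98.95085144042969), 85.08387756347656)
3968 0.23469634577375365 ((497.4603271484375, -127.79327392578125), (18.007734298706055, 98.60640716552734), 85.08387756347656)
```

View pics/w2.png

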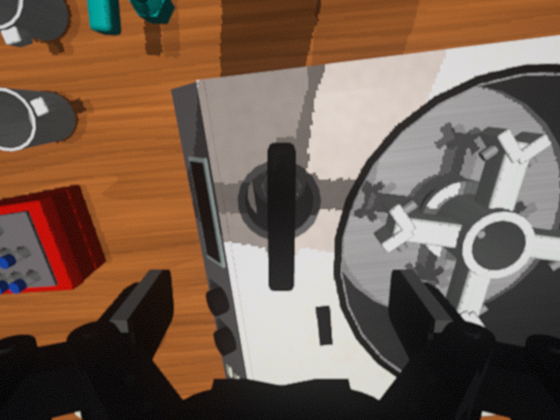

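>>> {"fn": "play_rows", "kwargs": {"plan": [-2,0.5,40,0,0,0,-2,0.5,35,0,0,0,0,0,12,0,0,0,0,0,0,0,0,0]}}

```text
clock: 4.18
eef_pos: [0.4987, -0.1267, 0.2143]
tool_rot: [0.043, 0.999, 0.0, -0.0]
ft_force: [-0.1, 0.4, 0.5]
grip_width: 0.0855
```

>>> {"fn": "play_rows", "kwargs": {"plan": [0,0,0,0,0,0,0,0,0,0,0,0,0,0,0,0,0,0,0,0,0,0,0,0], "hand": 0}}

```text
clock: 4.68
eef_pos: [0.4997, -0.1273, 0.2149]
tool_rot: [0.043, 0.999, -0.0, 0.001]
ft_force: [0.1, -0.3, 0.7]
grip_width: 0.0155
```

```bash
python3 - <<'E'
from h import *
o=st()
E
```

```text
t 4.67 pos [ 0.4997 -0.1273  0.2149] yawrot [[-0.996, 0.087, 0.001], [0.087, 0.996, -0.001], [-0.001, -0.001, -1.0]] F [ 0.1 -0.3  0.7] T [-0.01  0.04 -0.01] g 0.0155
```

>>> {"fn": "play_rows", "kwargs": {"plan": [0,0,-20,0,0,0,0,0,-40,0,0,0,0,0,-45,0,0,0,0,0,-5,0,0,0,0,0,0,0,0,0]}}

```text
clock: 5.3
eef_pos: [0.499, -0.127, 0.3232]
tool_rot: [0.043, 0.999, 0.0, -0.001]
ft_force: [0.1, 0.9, -3.0]
grip_width: 0.0157
```

```bash
python3 - <<'E'
from h import *
o=st(); M=R.from_quat(o['tool_rot']).as_matrix(); t0=np.array(o['eef_pos'])
c=snap('wrist','w3.png'); np.savez('w3.npz',**c)
s=snap('scene','s3.png'); np.savez('s3.npz',**s)
p=cloud(c).reshape(-1,3); p=p[~np.isnan(p[:,0])]; q=(p-t0)@M
k=q[(abs(q[:,0])<0.07)&(abs(q[:,1])<0.011)&(q[:,2]>-0.028)&(q[:,2]<-0.010)]
print(len(k),k.min(0),k.max(0)); print(cv2.minAreaRect(k[:,:2].astype(np.float32)*1000))
h,e=np.histogram(k[:,2],20); print(h,np.round(e,4))
ps=cloud(s).reshape(-1,3); ps=ps[~np.isnan(ps[:,0])]; qs=(ps-t0)@M
for lo in np.arange(-0.02,0.15,0.01):
    b=qs[(qs[:,2]>lo)&(qs[:,2]<lo+0.01)&(np.hypot(qs[:,0],qs[:,1])<0.06)]
    if len(b): print(round(lo,3),len(b),np.round(b.mean(0)*1000,1),np.round(b.min(0)*1000,1),np.round(b.max(0)*1000,1))
cr=proj(s,t0-[0,0,.06]); r,u=map(int,cr)
cv2.imwrite('pics/s3c.png',cv2.resize(s['frame'][r-70:r+70,u-80:u+80],None,fx=4,fy=4,interpolation=cv2.INTER_CUBIC))
E
```

```text
t 5.3 pos [ 0.499  -0.127   0.3232] yawrot [[-0.996, 0.087, -0.001], [0.087, 0.996, 0.0], [0.001, 0.0, -1.0]] F [ 0.1  0.9 -3. ] T [-0.01 -0.01 -0.  ] g 0.0157
9414 [-0.04807834 -0.0109393  -0.02789392] [ 0.0516957   0.01098713 -0.01003757]
((1.8916893005371094, 0.3505592346191406), (21.929285049438477, 99.66642761230469), 87.81051635742188)
[  25   24   42   25   32   32  110 1443 3972 2423  656  270  225   55
   12   15   18    4   16   15] [-0.0279 -0.027  -0.0261 -0.0252 -0.0243 -0.0234 -0.0225 -0.0216 -0.0208
 -0.0199 -0.019  -0.0181 -0.0172 -0.0163 -0.0154 -0.0145 -0.0136 -0.0127
 -0.0118 -0.0109 -0.01  ]
-0.02 196 [-13.4   4.4 -16.2] [-50.  -13.6 -20. ] [ 49.9  18.3 -10. ]
-0.01 148 [-10.6   6.8  -5.1] [-50.7  -8.6  -9.9] [46.9 10.4 -0. ]
0.0 46 [-8.8  6.2  3. ] [-48.1  -7.2   0. ] [43.6  9.3  9.9]
0.01 34 [-3.3  3.1 15. ] [-7.9 -3.9 10. ] [ 6.1  8.5 19.9]
0.02 32 [-3.5  3.3 25.2] [-8.2 -3.4 20.3] [ 2.6  8.3 29.7]
0.03 32 [-3.6  2.3 35.3] [-8.4 -6.  30.2] [ 5.8  8.  39.7]
0.04 31 [-3.   2.7 44.9] [-7.1 -4.8 40. ] [ 5.6  7.9 49.7]
0.05 29 [-3.4  2.9 54.9] [-7.4 -4.  50.1] [ 3.6  8.4 59.4]
0.06 33 [-3.7  1.6 65. ] [-7.5 -7.8 60.1] [ 5.5  7.5 69.8]
0.07 32 [-2.8  2.1 75.5] [-7.5 -7.1 70.1] [ 6.3  8.4 80. ]
0.08 83 [-5.   3.7 85.1] [-16.7 -13.4  80.2] [13.2 14.9 90. ]
0.09 71 [-9.5  6.  94.2] [-17.7 -14.8  90. ] [  8.5  18.3 100. ]
0.1 66 [ -8.9   6.  104.9] [-16.3 -11.4 100. ] [ 15.4  19.6 110. ]
0.11 63 [ -9.6   5.8 114.9] [-16.5 -11.6 110.2] [ 16.9  16.5 120. ]
0.12 56 [ -9.6   6.2 124.6] [-16.8 -10.6 120.1] [ 11.7  17.9 129.6]
0.13 3 [ -3.4  12.4 130.3] [ -7.7  10.1 130.2] [  3.5  15.3 130.4]
0.14 19 [-17.4  16.9 149.4] [-37.6 -34.1 148.2] [ 22.7  55.1 150. ]
```

View pics/s3c.png

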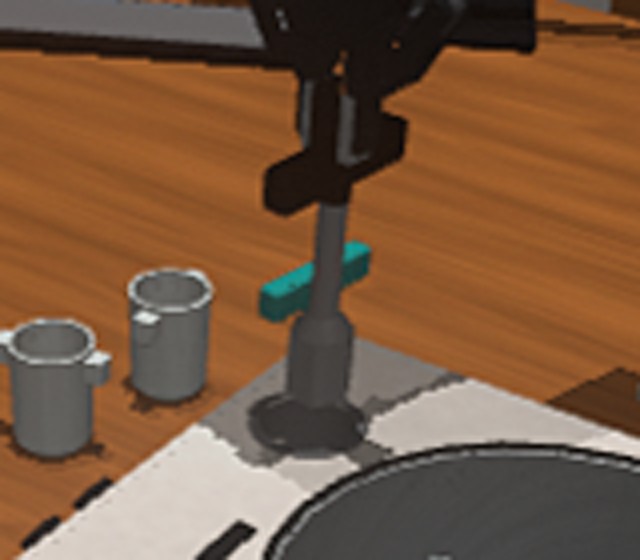

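View pics/w3.png

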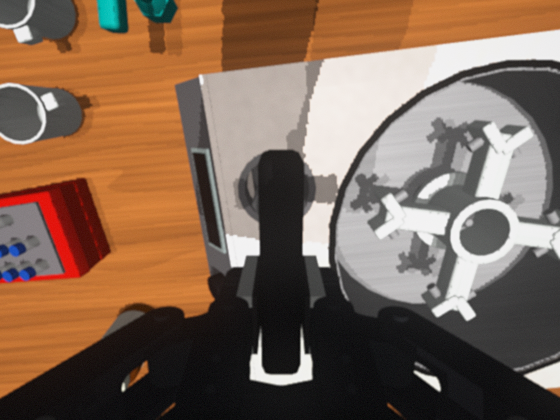

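>>> {"fn": "play_rows", "kwargs": {"plan": [0,0,0,0,0,-0.122,0,0,0,0,0,-0.122,-15,30,0,0,0,0,-24,44,0,0,0,0,-24,44,0,0,0,0,-21,40,0,0,0,0,-12,20.5,0,0,0,0,0,0,0,0,0,0]}}

```text
clock: 6.4
eef_pos: [0.5656, 0.066, 0.3214]
tool_rot: [-0.08, 0.997, -0.0, -0.002]
ft_force: [-0.5, -0.4, -3.0]
grip_width: 0.0156
```

```bash
python3 - <<'E'
from h import *
o=st(); M=R.from_quat(o['tool_rot']).as_matrix(); t0=np.array(o['eef_pos']); print(np.degrees(np.arctan2(M[1,0],M[0,0])), np.round(o['joint_pos'],3))
print('key axis',t0+M[:,0]*.0018)
way([(0.5660,0.0645,0.29)])
for n in ['scene','wrist']:
    s=snap(n,n+'4.png'); np.savez(n+'4.npz',**s)
    w=cloud(s).reshape(-1,3); w=w[~np.isnan(w[:,0])]; r=np.hypot(w[:,0]-.5642,w[:,1]-.0642)
    h=w[(w[:,2]>.1455)&(w[:,2]<.154)&(r<.045)]
    print(n,'hub',len(h),circ(h) if len(h)>20 else 0)
    k=w[(w[:,2]>.245)&(w[:,2]<.31)&(r<.02)]; print(' shank',len(k),k.mean(0) if len(k) else 0)
    k=w[(w[:,2]>.205)&(w[:,2]<.225)&(r<.035)]; print(' socket',len(k),k.mean(0) if len(k) else 0)
    if n=='scene':
        r,u=map(int,proj(s,t0-[0,0,.1])); cv2.imwrite('pics/s4c.png',cv2.resize(s['frame'][r-70:r+100,u-90:u+90],None,fx=3.5,fy=3.5,interpolation=cv2.INTER_CUBIC))
E
```

```text
t 6.4 pos [0.5656 0.066  0.3214] yawrot [[-0.987, -0.16, -0.005], [-0.16, 0.987, -0.0], [0.005, 0.0, -1.0]] F [-0.5 -0.4 -3. ] T [-0.02  0.01 -0.  ] g 0.0156
-170.80990797154809 [ 0.116  0.378  0.463  1.661  0.    -0.044]
key axis [0.56386096 0.06573029 0.32142847]
to (0.566, 0.0645, 0.29) rows 1 each mm [-0.3 -1.6 31.4] total [-0.3 -1.6 31.4]
scene hub 369 (array([0.56646393, 0.06337729]), np.float64(0.028716086335661094))
 shank 236 [0.56979334 0.06719828 0.27356157]
 socket 177 [0.57616688 0.06832999 0.21522229]
wrist hub 897 (array([0.56242436, 0.0637565 ]), np.float64(0.02887679992796422))
 shank 0 0
 socket 24 [0.56261796 0.0520139  0.21616979]
```

View pics/s4c.png

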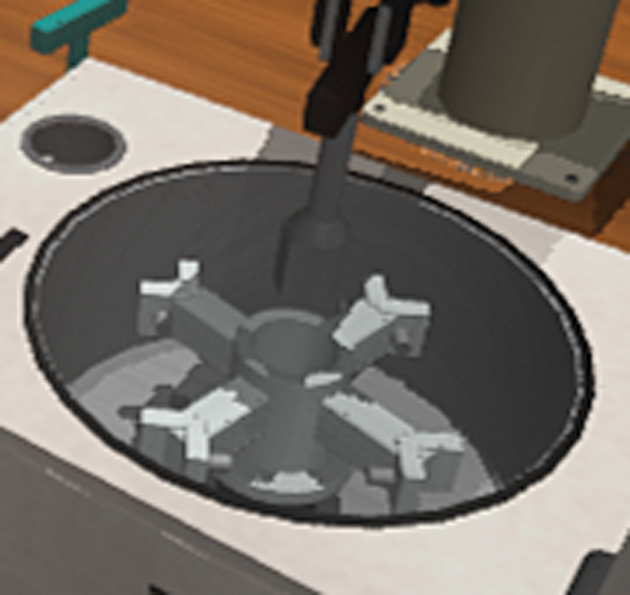

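View pics/wrist4.png

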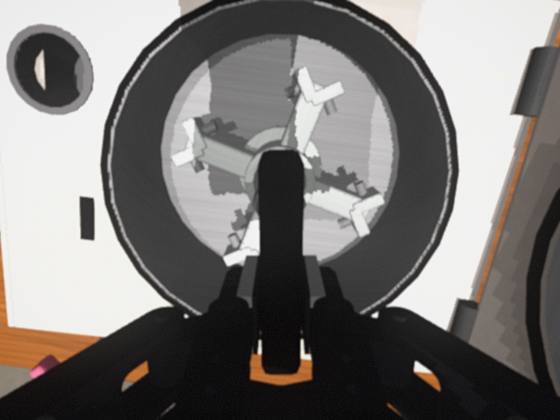

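>>> {"fn": "play_rows", "kwargs": {"plan": [-0.6,-1.8,20,0,0,0,0,0,25,0,0,0,0,0,15,0,0,0,0,0,0,0,0,0]}}

```text
clock: 7.0
eef_pos: [0.5654, 0.0612, 0.2624]
tool_rot: [-0.078, 0.997, -0.0, -0.002]
ft_force: [-0.4, 0.1, -2.1]
grip_width: 0.0155
```

>>> {"fn": "play_rows", "kwargs": {"plan": [0,0,8,0,0,0,0,0,8,0,0,0,0,0,0,0,0,0]}}

```text
clock: 7.38
eef_pos: [0.5665, 0.0624, 0.2474]
tool_rot: [-0.078, 0.997, -0.0, -0.001]
ft_force: [0.2, 0.1, -2.2]
grip_width: 0.0157
```

>>> {"fn": "play_rows", "kwargs": {"plan": [0,0,5,0,0,0,0,0,5,0,0,0,0,0,0,0,0,0]}}

```text
clock: 7.75
eef_pos: [0.5666, 0.0626, 0.2375]
tool_rot: [-0.079, 0.997, -0.0, -0.001]
ft_force: [0.3, 0.3, -2.0]
grip_width: 0.0157
```

```bash
python3 - <<'E'
from h import *
for i in range(4):
    c=bot.camera('scene'); st()
cv2.imwrite('pics/s5.png',c['frame'])
E
```

```text
t 7.8 pos [0.5668 0.0626 0.2378] yawrot [[-0.988, -0.157, -0.001], [-0.157, 0.988, -0.0], [0.001, 0.0, -1.0]] F [-0.9  0.7 -2.5] T [ 0.02 -0.02 -0.07] g 0.0155
t 7.85 pos [0.5669 0.0626 0.2381] yawrot [[-0.988, -0.157, -0.0], [-0.157, 0.988, -0.0], [0.0, -0.0, -1.0]] F [ 0.5  0.1 -1.4] T [-0.05  0.01 -0.04] g 0.0155
t 7.9 pos [0.567  0.0626 0.2382] yawrot [[-0.988, -0.157, 0.0], [-0.157, 0.988, -0.0], [-0.0, -0.0, -1.0]] F [-0.4 -0.8 -1.9] T [-0.03 -0.02  0.02] g 0.0159
t 7.95 pos [0.567  0.0626 0.2383] yawrot [[-0.988, -0.157, 0.0], [-0.157, 0.988, 0.0], [-0.0, -0.0, -1.0]] F [-0.4 -0.  -3.5] T [ 0.07 -0.01 -0.04] g 0.0158
```

>>> {"fn": "play_rows", "kwargs": {"plan": [0,1.5,0,0,0,0,0,0,5,0,0,0,0,0,4,0,0,0,0,0,0,0,0,0,0,0,0,0,0,0]}}

```text
clock: 8.57
eef_pos: [0.5666, 0.0641, 0.229]
tool_rot: [-0.079, 0.997, 0.0, -0.0]
ft_force: [-0.0, 0.8, -2.9]
grip_width: 0.0156
```

>>> {"fn": "play_rows", "kwargs": {"plan": [0,0,4,0,0,0,0,0,4,0,0,0,0,0,0,0,0,0,0,0,0,0,0,0]}}

```text
clock: 9.07
eef_pos: [0.5666, 0.064, 0.221]
tool_rot: [-0.079, 0.997, 0.0, -0.0]
ft_force: [-0.2, -0.8, -2.3]
grip_width: 0.0159
```

>>> {"fn": "play_rows", "kwargs": {"plan": [0,0,2,0,0,0,0,0,2,0,0,0,0,0,0,0,0,0]}}

```text
clock: 9.45
eef_pos: [0.5668, 0.0641, 0.2173]
tool_rot: [-0.079, 0.997, 0.0, 0.0]
ft_force: [0.0, -0.6, -1.6]
grip_width: 0.0157
```

>>> {"fn": "play_rows", "kwargs": {"plan": [0,0,1,0,0,0,0,0,0,0,0,0]}}

```text
clock: 9.7
eef_pos: [0.5672, 0.064, 0.2172]
tool_rot: [-0.078, 0.997, -0.0, 0.001]
ft_force: [-0.1, -0.6, 4.7]
grip_width: 0.0162
```

>>> {"fn": "play_rows", "kwargs": {"plan": [0,-0.2,-0.2,0,0,0.12,0,-0.3,0,0,0,0.15,0,-0.3,0,0,0,0.15,0,-0.3,0,0,0,0.15,0,-0.3,0,0,0,0.15,0,-0.2,0,0,0,0.12,0,0,0,0,0,0]}}

```text
clock: 10.58
eef_pos: [0.5669, 0.0623, 0.2173]
tool_rot: [0.334, 0.942, 0.0, 0.001]
ft_force: [-0.9, 0.2, 4.9]
grip_width: 0.0157
```

```bash
python3 - <<'E'
from h import *
for i in range(2):
    c=bot.camera('scene'); st()
cv2.imwrite('pics/s6.png',c['frame'])
b=bot.camera('wrist'); cv2.imwrite('pics/w6.png',b['frame'])
def arm(c):
    p=cloud(c).reshape(-1,3); p=p[~np.isnan(p[:,0])]; d=p[:,:2]-[.5642,.0635]; r=np.hypot(*d.T)
    a=(p[:,2]>0.130)&(p[:,2]<0.142)&(r>.04)&(r<.075); th=np.arctan2(d[a,1],d[a,0]); return np.degrees(np.angle(np.exp(4j*th).mean())/4),a.sum()
for n in ('scene0','scene4'): print(n,arm(dict(np.load(n+'.npz'))))
print('now',arm(c),arm(b))
E
```

```text
t 10.62 pos [0.5669 0.0624 0.2172] yawrot [[-0.777, 0.629, 0.002], [0.629, 0.777, -0.0], [-0.002, 0.001, -1.0]] F [ 0.7 -0.1  5.4] T [-0.13  0.15 -0.01] g 0.0156
t 10.68 pos [0.5669 0.0624 0.2172] yawrot [[-0.777, 0.629, 0.002], [0.629, 0.777, -0.0], [-0.002, 0.001, -1.0]] F [-0.3 -0.8  5.2] T [-0.16  0.2  -0.01] g 0.0157
scene0 (np.float64(-12.975857157684887), np.int64(707))
scene4 (np.float64(-12.81308263313237), np.int64(702))
now (np.float64(-13.008797557986846), np.int64(705)) (np.float64(-12.705522607241825), np.int64(6053))
```

View pics/s6.png

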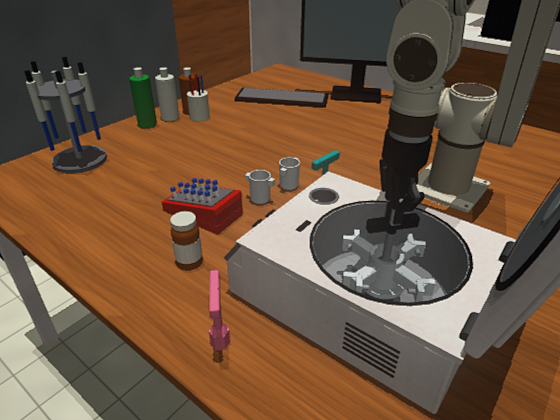

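>>> {"fn": "play_rows", "kwargs": {"plan": [0,-0.1,0,0,0,0.07,0,-0.1,0,0,0,0.07,0,-0.2,0,0,0,0.07,0,-0.1,0,0,0,0.07,0,-0.1,0,0,0,0.07,0,-0.2,0,0,0,0.07,0,-0.1,0,0,0,0.07,0,-0.1,0,0,0,0.07,0,-0.2,0,0,0,0.07,0,-0.1,0,0,0,0.07,0,0,0,0,0,0]}}

```text
clock: 12.1
eef_pos: [0.5659, 0.0619, 0.2172]
tool_rot: [0.637, 0.771, 0.001, 0.001]
ft_force: [-0.9, -0.6, 5.3]
grip_width: 0.0156
```

```bash
cat >> h.py <<'E'
def arm(c,ctr=(.5642,.0635)):
    p=cloud(c).reshape(-1,3); p=p[~np.isnan(p[:,0])]; d=p[:,:2]-ctr; r=np.hypot(*d.T)
    a=(p[:,2]>0.130)&(p[:,2]<0.142)&(r>.04)&(r<.075); th=np.arctan2(d[a,1],d[a,0]); return round(np.degrees(np.angle(np.exp(4j*th).mean())/4),2),a.sum()
E
python3 - <<'E'
from h import *
c=bot.camera('scene'); o=st(); print(np.round(o['joint_pos'],3))
b=bot.camera('wrist'); print('now',arm(c),arm(b))
E
```

```text
t 12.15 pos [0.566  0.0619 0.2172] yawrot [[-0.189, 0.982, 0.002], [0.982, 0.189, 0.0], [-0.0, 0.002, -1.0]] F [-0.8 -0.5  4.5] T [-0.11  0.12 -0.04] g 0.0159
[ 0.109  0.378  0.196  1.387 -0.     1.49 ]
now (np.float64(-37.34), np.int64(705)) (np.float64(-36.6), np.int64(6897))
```

>>> {"fn": "play_rows", "kwargs": {"plan": [0,-0.1,0,0,0,0.05,0,-0.1,0,0,0,0.05,0,-0.1,0,0,0,0.05,0,0,0,0,0,0.02,0,0,0,0,0,0,0,0,0,0,0,0]}}

```text
clock: 12.95
eef_pos: [0.5656, 0.0618, 0.2172]
tool_rot: [0.7, 0.714, 0.001, 0.001]
ft_force: [-0.5, -0.7, 5.2]
grip_width: 0.0157
```

```bash
python3 - <<'E'
from h import *
c=bot.camera('scene'); o=st(); M=R.from_quat(o['tool_rot']).as_matrix()
b=bot.camera('wrist'); print('now',arm(c),arm(b)); print(np.degrees(np.arctan2(M[1,0],M[0,0])))
E
```

```text
t 13.0 pos [0.5655 0.0618 0.2172] yawrot [[-0.02, 1.0, 0.002], [1.0, 0.02, 0.0], [0.0, 0.002, -1.0]] F [-0.6 -0.8  5.9] T [-0.08  0.1   0.01] g 0.0159
now (np.float64(-42.62), np.int64(688)) (np.float64(-42.38), np.int64(6971))
91.15239127411095
```

>>> {"fn": "play_rows", "kwargs": {"plan": [0,0.2,0,0,0,-0.1,0,0.2,0,0,0,-0.1,0,0,0,0,0,0,0,0,-8,0,0,0,0,0,-25,0,0,0,0,0,-40,0,0,0,0,0,-35,0,0,0,0,0,0,0,0,0]}}

```text
clock: 14.05
eef_pos: [0.5666, 0.062, 0.3266]
tool_rot: [0.626, 0.78, 0.002, 0.002]
ft_force: [0.7, -0.1, -3.5]
grip_width: 0.0154
```

```bash
python3 - <<'E'
from h import *
c=bot.camera('scene'); o=st(); M=R.from_quat(o['tool_rot']).as_matrix(); print(np.degrees(np.arctan2(M[1,0],M[0,0])))
cv2.imwrite('pics/s7.png',c['frame'])
print('arm',arm(c))
for n in ('w2','w3','wrist4','scene4'):
    c=dict(np.load(n+'.npz')); p=cloud(c)
    deck=(abs(p[...,2]-.17)<.006).astype(np.uint8)
    d=np.hypot(p[...,0]-.498,p[...,1]+.129); q=p[(deck>0)&(d<0.037)]
    # inner boundary: for each angle min radius
    cx=np.array([.498,-.129])
    for it in range(3):
        v=q[:,:2]-cx; r=np.hypot(*v.T); a=np.arctan2(v[:,1],v[:,0]); b=((a+np.pi)/(2*np.pi)*24).astype(int)%24
        e=np.array([q[b==k][r[b==k].argmin()] for k in range(24) if (b==k).sum()>2])
        cc,rr=circ(e); cx=cc
    print(n,len(e),cc,rr)
E
```

```text
t 14.1 pos [0.5658 0.062  0.3244] yawrot [[-0.217, 0.976, 0.001], [0.976, 0.217, 0.0], [-0.0, 0.001, -1.0]] F [ 0.5  0.4 -4.1] T [-0.03  0.01 -0.06] g 0.0157
102.52421953078957
arm (np.float64(-42.73), np.int64(692))
w2 21 [ 0.49874424 -0.12958759] 0.028003263488845288
w3 20 [ 0.49650192 -0.1289845 ] 0.02874558563440477
wrist4 24 [ 0.50054103 -0.12970719] 0.027347227552523088
scene4 24 [ 0.50163788 -0.13058568] 0.02760350478754173
```

View pics/s7.png

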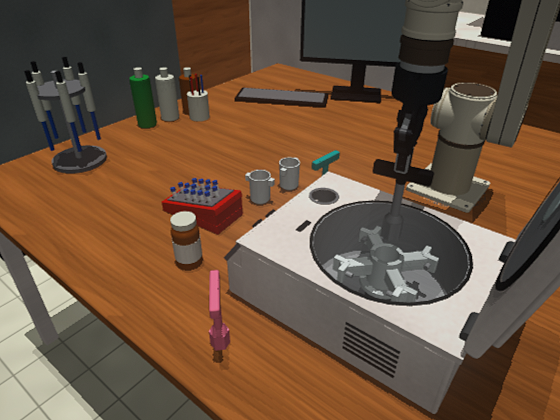

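>>> {"fn": "play_rows", "kwargs": {"plan": [0,0,0,0,0,-0.158,0,0,0,0,0,-0.158,0,0,0,0,0,-0.158,0,0,0,0,0,-0.158,0,0,0,0,0,-0.158,0,0,0,0,0,-0.158,0,0,0,0,0,-0.158,0,0,0,0,0,-0.158,7,-28,0,0,0,0,12,-50,0,0,0,0,12,-50,0,0,0,0,11,-44,0,0,0,0,6,-25,0,0,0,0,0,0,0,0,0,0,0,0,0,0,0,0]}}

```text
clock: 15.98
eef_pos: [0.4996, -0.1296, 0.3226]
tool_rot: [0.044, 0.999, 0.001, -0.001]
ft_force: [0.8, 0.5, -3.1]
grip_width: 0.0159
```

```bash
python3 - <<'E'
from h import *
c=bot.camera('scene'); o=st(); M=R.from_quat(o['tool_rot']).as_matrix(); print(np.degrees(np.arctan2(M[1,0],M[0,0])))
print('key',np.array(o['eef_pos'])+M[:,0]*.0018)
t0=np.array(o['eef_pos']); r,u=map(int,proj(c,t0-[0,0,.1])); cv2.imwrite('pics/s8c.png',cv2.resize(c['frame'][r-70:r+70,u-80:u+80],None,fx=4,fy=4,interpolation=cv2.INTER_CUBIC))
E
```

```text
t 16.02 pos [ 0.4999 -0.1293  0.323 ] yawrot [[-0.996, 0.088, -0.002], [0.088, 0.996, 0.001], [0.002, 0.001, -1.0]] F [ 0.7  1.  -2.6] T [ 0.01 -0.04  0.02] g 0.0156
174.9720974052537
key [ 0.49815338 -0.12914278  0.32302531]
```

View pics/s8c.png

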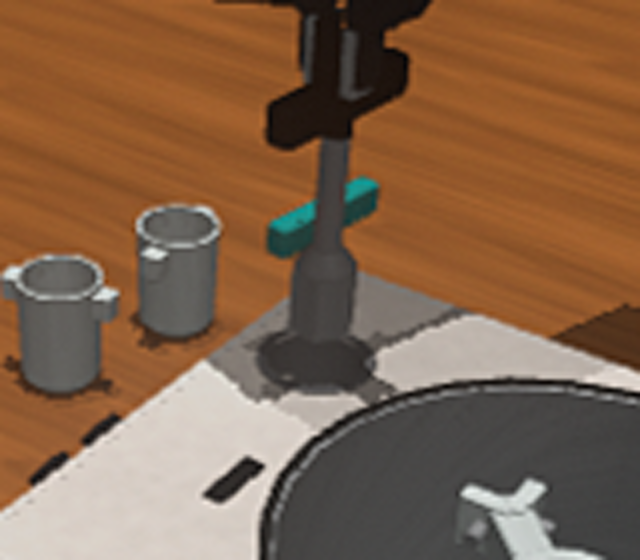

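>>> {"fn": "play_rows", "kwargs": {"plan": [0,0,20,0,0,0,0,0,35,0,0,0,0,0,35,0,0,0,0,0,12,0,0,0,0,0,0,0,0,0]}}

```text
clock: 16.65
eef_pos: [0.4999, -0.1294, 0.2218]
tool_rot: [0.044, 0.999, 0.0, -0.001]
ft_force: [0.1, -1.1, -2.0]
grip_width: 0.0154
```

>>> {"fn": "play_rows", "kwargs": {"plan": [0,0,3,0,0,0,0,0,2,0,0,0,0,0,0,0,0,0]}}

```text
clock: 17.02
eef_pos: [0.5004, -0.1302, 0.2179]
tool_rot: [0.044, 0.999, -0.0, 0.001]
ft_force: [0.3, 0.4, -3.2]
grip_width: 0.0159
```

>>> {"fn": "play_rows", "kwargs": {"plan": [0,0,2,0,0,0,0,0,1,0,0,0,0,0,0,0,0,0]}}

```text
clock: 17.4
eef_pos: [0.5004, -0.1303, 0.2148]
tool_rot: [0.044, 0.999, -0.0, 0.001]
ft_force: [-0.7, 0.2, 0.4]
grip_width: 0.016
```

>>> {"fn": "play_rows", "kwargs": {"plan": [0,0,0,0,0,0,0,0,0,0,0,0,0,0,0,0,0,0,0,0,0,0,0,0], "hand": 100}}

```text
clock: 17.9
eef_pos: [0.5002, -0.1302, 0.2143]
tool_rot: [0.044, 0.999, -0.0, 0.0]
ft_force: [0.0, -0.7, -0.2]
grip_width: 0.0847
```

>>> {"fn": "play_rows", "kwargs": {"plan": [0,0,-20,0,0,0,0,0,-45,0,0,0,0,0,-35,0,0,0,0,0,0,0,0,0]}}

```text
clock: 18.4
eef_pos: [0.5017, -0.1305, 0.3176]
tool_rot: [0.044, 0.999, -0.001, 0.003]
ft_force: [-0.5, 0.8, 0.7]
grip_width: 0.0856
```

```bash
python3 - <<'E'
from h import *
c=snap('wrist','w9.png'); s=snap('scene','s9.png'); o=st(); M=R.from_quat(o['tool_rot']).as_matrix()
p=cloud(c).reshape(-1,3); p=p[~np.isnan(p[:,0])]
k=p[(p[:,2]>0.228)&(p[:,2]<0.25)&(np.hypot(p[:,0]-.497,p[:,1]+.128)<0.07)]
print('bar',len(k),np.median(k[:,2]),cv2.minAreaRect(k[:,:2].astype(np.float32)*1000))
print('arm',arm(s),arm(c))
E
```

```text
t 18.5 pos [ 0.5002 -0.1301  0.3141] yawrot [[-0.996, 0.089, 0.0], [0.089, 0.996, -0.0], [-0.0, -0.0, -1.0]] F [-0.5  0.6 -1.2] T [-0.01  0.02 -0.  ] g 0.0853
bar 3613 0.23467921098714986 ((498.3579406738281, -131.0176239013672), (18.001758575439453, 98.69596862792969), 85.09532165527344)
arm (np.float64(-42.64), np.int64(690)) (np.float64(-42.14), np.int64(3606))
```

View pics/s9.png

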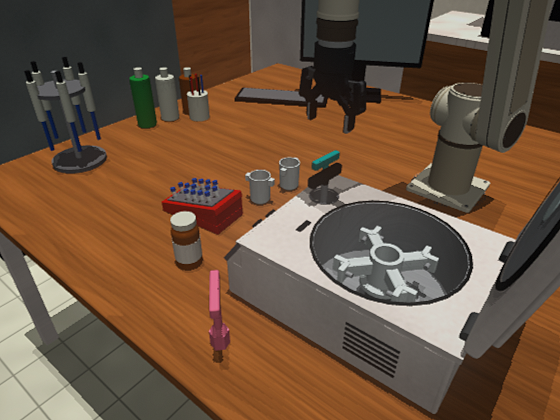

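View pics/w9.png

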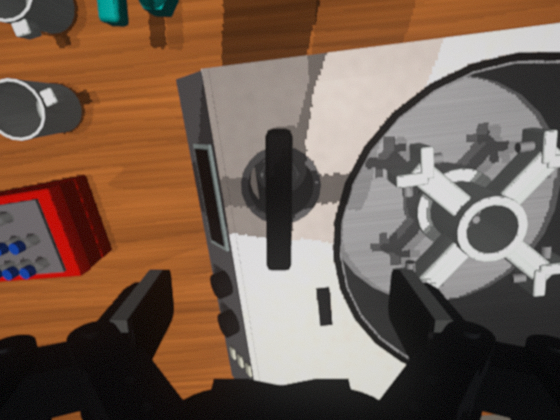

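>>> {"fn": "play_rows", "kwargs": {"plan": [0,0,0,0,0,0.162,0,0,0,0,0,0.162,0,0,0,0,0,0.162,10,28,0,0,0,0,20,58,0,0,0,0,20,57,10,0,0,0,20,57,25,0,0,0,14,42,25,0,0,0,0,0,0,0,0,0,0,0,0,0,0,0], "hand": 0}}

```text
clock: 19.75
eef_pos: [0.5599, 0.1157, 0.2544]
tool_rot: [0.283, 0.959, -0.001, -0.001]
ft_force: [0.2, -0.2, 0.4]
grip_width: -0.0
```

```bash
python3 - <<'E'
from h import *
c=snap('wrist','w10.png'); np.savez('w10.npz',**c); s=snap('scene','s10.png'); o=st(); M=R.from_quat(o['tool_rot']).as_matrix()
print('arm',arm(s),arm(c),np.degrees(np.arctan2(M[1,0],M[0,0])))
C=np.array([.5642,.0640]); P=lambda a,r=.055: [*(C+r*np.array([np.cos(np.radians(a)),np.sin(np.radians(a))])),.131]
way([[*P(92.5)[:2],o['eef_pos'][2]],P(92.5),P(103),P(113.5),P(144.5),P(191.5)])
E
```

```text
t 19.85 pos [0.5606 0.1149 0.2558] yawrot [[-0.838, 0.545, 0.0], [0.545, 0.838, -0.0], [-0.0, 0.0, -1.0]] F [-0.2  0.5  0.1] T [-0.04 -0.    0.04] g 0.0001
arm (np.float64(-42.84), np.int64(692)) (np.float64(-42.24), np.int64(4993)) 146.97966287573465
to [np.float64(0.5618009336949066), np.float64(0.11894765218700218), np.float64(0.25581766831230424)] rows 1 each mm [ 1.2  4.  -0. ] total [ 1.2  4.  -0. ]
to [np.float64(0.5618009336949066), np.float64(0.11894765218700218), 0.131] rows 3 each mm [ 0.  -0.  41.6] total [ 1.000e-01 -0.000e+00  1.248e+02]
to [np.float64(0.5518276920110875), np.float64(0.11759035356318795), 0.131] rows 1 each mm [ 7.6 -6.6 -0. ] total [ 7.6 -6.6 -0. ]
to [np.float64(0.5422688012091115), np.float64(0.11443830409118183), 0.131] rows 1 each mm [ 6.3 -7.9 -0. ] total [ 6.3 -7.9 -0. ]
to [np.float64(0.5194236464904025), np.float64(0.09593866256410169), 0.131] rows 1 each mm [  9.1 -28.   -0. ] total [  9.1 -28.   -0. ]
to [np.float64(0.5103041412458544), np.float64(0.05303476360705417), 0.131] rows 1 each mm [-15.7 -40.9   0. ] total [-15.7 -40.9   0. ]
```

View pics/w10.png

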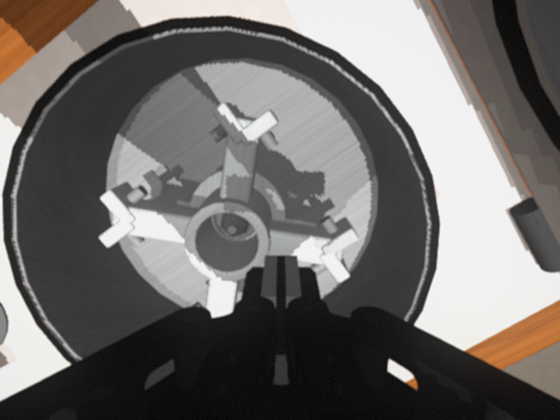

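View pics/s10.png

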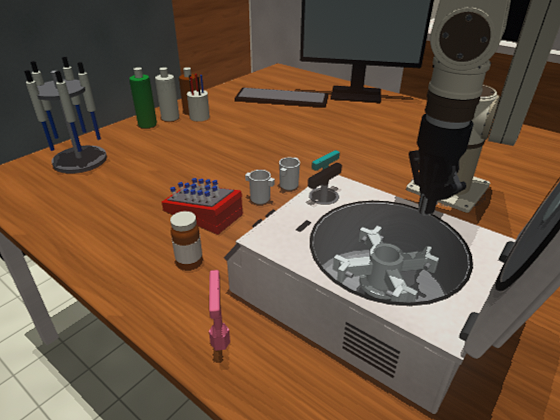

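>>> {"fn": "play_rows", "kwargs": {"plan": [1,4,20,0,0,0,0,0,40,0,0,0,0,0,40,0,0,0,0,0,25,0,0,0,0,0,0,0,0,0,0,0,0,0,0,0]}}

```text
clock: 20.6
eef_pos: [0.5631, 0.1194, 0.1323]
tool_rot: [0.284, 0.959, 0.001, 0.001]
ft_force: [0.6, 0.6, -0.1]
grip_width: -0.0001
```

```bash
python3 - <<'E'
from h import *
s=snap('scene','s11.png'); o=st(); c=snap('wrist','w11.png')
print('arm',arm(s),arm(c))
C=np.array([.5642,.0640]); P=lambda a,r=.055: [*(C+r*np.array([np.cos(np.radians(a)),np.sin(np.radians(a))])),.131]
way([P(103),P(113.5),P(144.5),P(191.5),P(215)])
cv2.imwrite('pics/s11c.png',cv2.resize(s['frame'][170:320,290:490],None,fx=3.5,fy=3.5,interpolation=cv2.INTER_CUBIC))
E
```

```text
t 20.65 pos [0.5634 0.1196 0.1326] yawrot [[-0.839, 0.545, 0.004], [0.545, 0.839, 0.001], [-0.003, 0.003, -1.0]] F [ 0.4  0.5 -0.4] T [ 0.03  0.   -0.02] g 0.0006
arm (np.float64(-41.31), np.int64(529)) (np.float64(-44.83), np.int64(8352))
to [np.float64(0.5518276920110875), np.float64(0.11759035356318795), 0.131] rows 1 each mm [ 8.5 -8.2  1.5] total [ 8.5 -8.2  1.5]
to [np.float64(0.5422688012091115), np.float64(0.11443830409118183), 0.131] rows 1 each mm [ 6.3 -7.8 -0. ] total [ 6.3 -7.8 -0. ]
to [np.float64(0.5194236464904025), np.float64(0.09593866256410169), 0.131] rows 1 each mm [  9.1 -28.   -0.1] total [  9.1 -28.   -0.1]
to [np.float64(0.5103041412458544), np.float64(0.05303476360705417), 0.131] rows 1 each mm [-15.7 -41.   -0.1] total [-15.7 -41.   -0.1]
to [np.float64(0.5191466375641055), np.float64(0.03245329600069246), 0.131] rows 1 each mm [-18.6 -12.5   0. ] total [-18.6 -12.5   0. ]
```

View pics/s11c.png

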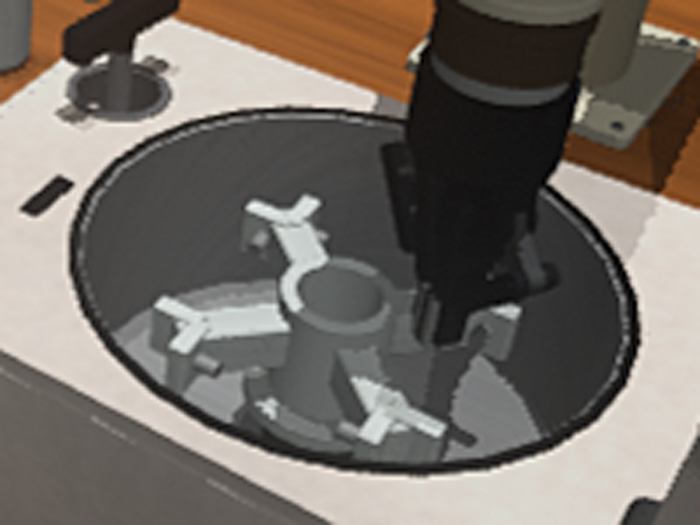

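View pics/w11.png

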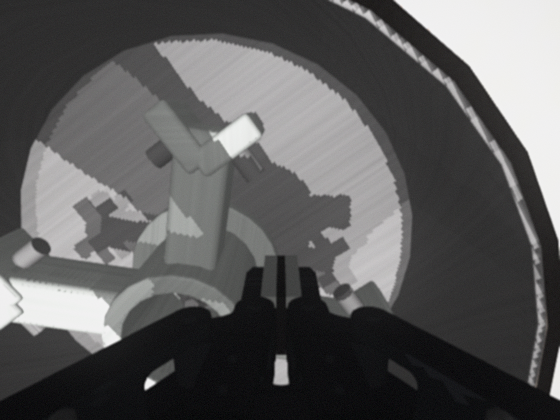

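>>> {"fn": "play_rows", "kwargs": {"plan": [8.5,-8,1,0,0,0,6.5,-8,0,0,0,0,9,-30,0,0,0,0,-19,-46,0,0,0,0,-8,-10,-55,0,0,0,0,0,-60,0,0,0,0,0,-30,0,0,0]}}

```text
clock: 21.58
eef_pos: [0.5093, 0.0324, 0.2784]
tool_rot: [0.284, 0.959, 0.001, 0.003]
ft_force: [1.3, 0.5, 0.3]
grip_width: 0.0001
```

```bash
python3 - <<'E'
from h import *
a=bot.camera('scene'); t1=bot.get_obs()['clock']
b=bot.camera('scene'); o=st()
np.savez('a.npz',**a); np.savez('b.npz',**b)
cv2.imwrite('pics/s12.png',b['frame'])
print('arm',t1,arm(a),o['clock'],arm(b))
E
```

```text
t 21.68 pos [0.5104 0.0327 0.279 ] yawrot [[-0.839, 0.544, 0.009], [0.544, 0.839, 0.001], [-0.007, 0.005, -1.0]] F [-0.2  0.3 -0. ] T [ 0.06 -0.04  0.  ] g 0.0002
arm 21.625 (np.float64(-42.64), np.int64(703)) 21.675 (np.float64(-42.65), np.int64(697))
```

View pics/s12.png

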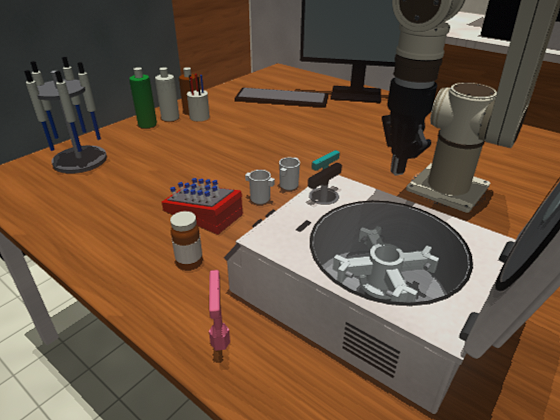

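```bash
python3 - <<'E'
from h import *
c=snap('wrist','w13.png'); a=bot.camera('scene'); o=st(); print(arm(c),arm(a),bot.nose_length)
p=cloud(c).reshape(-1,3);p=p[~np.isnan(p[:,0])]; M=R.from_quat(o['tool_rot']).as_matrix(); q=(p-o['eef_pos'])@M
f=q[(abs(q[:,0])<.03)&(abs(q[:,1])<.03)&(q[:,2]<.05)&(q[:,2]>-.03)]; print('finger',len(f),f.min(0),f.max(0))
for lo in np.arange(-.03,.02,.005):
    g=f[(f[:,2]>=lo)&(f[:,2]<lo+.005)]
    if len(g): print(round(lo,3),len(g),np.round(g.min(0)*1000,1),np.round(g.max(0)*1000,1))
s=cloud(dict(np.load('w10.npz'))).reshape(-1,3)
E
```

```text
t 21.77 pos [0.5086 0.0327 0.2746] yawrot [[-0.839, 0.544, 0.001], [0.544, 0.839, -0.0], [-0.001, 0.001, -1.0]] F [-0.7  0.5 -0.3] T [ 0.02  0.   -0.02] g 0.0002
(np.float64(-42.09), np.int64(4471)) (np.float64(-42.74), np.int64(689)) 0.011
finger 384 [ 0.00509687 -0.01111945 -0.02999079] [ 0.01037764  0.01502192 -0.02223339]
-0.03 314 [  5.1 -11.1 -30. ] [ 10.4  15.  -25. ]
-0.025 70 [  9.   -4.2 -25. ] [ 10.4   8.4 -22.2]
```

View pics/w13.png

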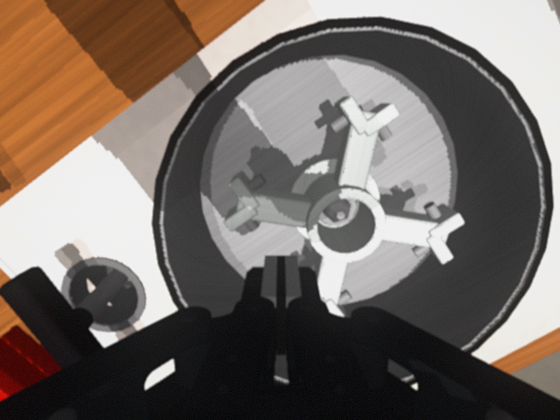

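```bash
python3 - <<'E'
from h import *
c=dict(np.load('w10.npz')); p=cloud(c)
t0=np.array([.5606,.1149,.2558]);M=R.from_euler('z',0).as_matrix(); M=np.array([[-.838,.545,0],[.545,.838,0],[0,0,-1]])
for col in (268,294,281,300):
    for r in range(244,330,8): print(col,r,np.round(c['range_z'][r,col],3),np.round((p[r,col]-t0)@M*1000,1))
# scene view of finger tip s11-time not saved; use a.npz
a=dict(np.load('a.npz')); t0=np.array([.5100,.0326,.2787]); q=(cloud(a).reshape(-1,3)-t0)@M
f=q[(np.hypot(q[:,0],q[:,1])<.045)&(q[:,2]>-.08)&(q[:,2]<.05)]
for lo in np.arange(-.08,.05,.006):
    g=f[(f[:,2]>=lo)&(f[:,2]<lo+.006)]
    if len(g): print(round(lo,3),len(g),np.round(g.min(0)*1000,1),np.round(g.max(0)*1000,1))
cr=proj(a,t0); r,u=map(int,cr); print(cr)
cv2.circle(a['frame'],(u,r),1,(0,0,255),-1)
cv2.imwrite('pics/s13c.png',cv2.resize(a['frame'][r-60:r+40,u-60:u+60],None,fx=5,fy=5,interpolation=cv2.INTER_NEAREST))
E
```

```text
268 244 0.279 [-31.6  -8.2 104.9]
268 252 0.295 [-43.9  -8.8 118.5]
268 260 0.144 [ 12.1  -3.4 -22.4]
268 268 0.137 [ 12.1  -3.2 -29.7]
268 276 0.131 [ 12.4  -2.9 -36.8]
268 284 0.125 [ 12.3  -2.7 -42.8]
268 292 0.119 [ 12.5  -2.5 -48.6]
268 300 0.114 [ 12.7  -2.3 -53.9]
268 308 0.108 [ 13.3  -2.1 -59.6]
268 316 0.105 [ 13.   -2.  -63.3]
268 324 0.101 [ 13.   -1.8 -67.2]
294 244 0.292 [-36.5  12.  117.5]
294 252 0.293 [-42.9  12.1 116.4]
294 260 0.145 [ 12.1   6.8 -22.3]
294 268 0.138 [ 12.    6.6 -29.3]
294 276 0.132 [ 11.6   6.4 -35.2]
294 284 0.126 [ 11.7   6.2 -41.4]
294 292 0.12 [ 11.9   6.  -47.4]
294 300 0.113 [ 13.4   5.7 -55.1]
294 308 0.11 [ 12.8   5.6 -58.6]
294 316 0.104 [ 13.4   5.5 -63.8]
294 324 0.102 [ 12.4   5.4 -66.3]
281 244 0.293 [-36.8   1.7 118. ]
281 252 0.294 [-43.4   1.7 117.4]
281 260 0.145 [ 11.8   1.7 -21.6]
281 268 0.137 [ 12.4   1.7 -30.3]
281 276 0.13 [ 12.6   1.7 -37.2]
281 284 0.126 [ 12.    1.7 -42.1]
281 292 0.12 [ 12.2   1.7 -47.9]
281 300 0.119 [ 10.2   1.7 -49.6]
281 308 0.119 [  7.6   1.8 -50.2]
281 316 0.12 [  4.5   1.8 -49.9]
281 324 0.121 [  
[... 298 characters left out ...]
11 [ 12.7   7.4 -58.5]
300 316 0.104 [ 13.4   7.2 -63.8]
300 324 0.1 [ 13.8   6.9 -68.3]
-0.08 88 [-16.7 -41.4 -80. ] [ 10.7  44.5 -74.2]
-0.074 84 [-14.4 -38.6 -73.8] [  9.8  39.4 -68. ]
-0.068 101 [-15.  -32.5 -67.9] [ 11.9  34.6 -62.1]
-0.062 44 [-13.9 -31.3 -61.9] [  9.7  29.9 -56.7]
-0.056 29 [-13.1 -10.5 -55.9] [  1.5  14.7 -50.1]
-0.05 43 [-11.8 -13.  -50. ] [  6.2  14.9 -44.3]
-0.044 43 [-12.2 -15.7 -44. ] [  6.4  13.7 -38.1]
-0.038 47 [-12.6 -14.3 -37.9] [  7.5  14.3 -32.2]
-0.032 38 [-11.8  -7.2 -32. ] [  7.1  14.6 -26. ]
-0.026 38 [-12.4 -14.6 -25.9] [  8.4  13.2 -20.4]
-0.02 18 [-11.9  -4.  -19.8] [  8.9   7.4 -14.5]
(np.float64(180.96523861094133), np.float64(395.0742442360631))
```

View pics/s13c.png

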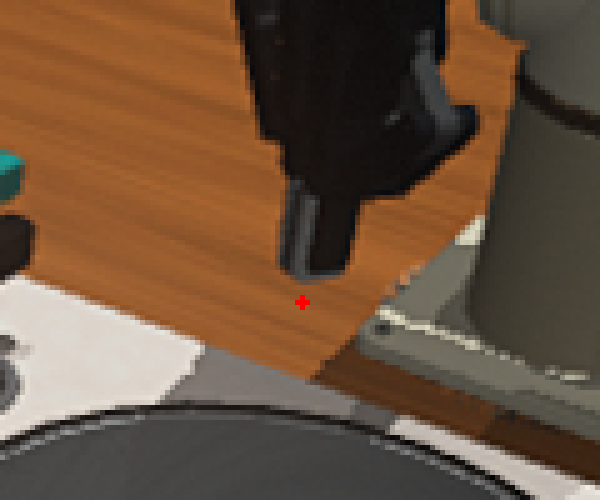

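The rotor has not moved. Depth from both cameras puts the shut fingertips about 18 mm behind the TCP, not 11 mm ahead, so the finger passed about 12 mm above the arms. I'll repeat the push about 29 mm lower.

>>> {"fn": "play_rows", "kwargs": {"plan": [1,30,0,0,0,0,1,45,0,0,0,0,0,26,20,0,0,0,0,0,45,0,0,0,0,0,50,0,0,0,0,0,30,0,0,0,0,0,0,0,0,0,0,0,0,0,0,0]}}

```text
clock: 22.78
eef_pos: [0.5622, 0.1187, 0.1298]
tool_rot: [0.283, 0.959, 0.0, 0.0]
ft_force: [-0.5, 0.3, 0.8]
grip_width: 0.0
```

```bash
python3 - <<'E'
from h import *
s=snap('scene','s14.png'); c=snap('wrist','w14.png'); o=st()
cv2.imwrite('pics/s14c.png',cv2.resize(s['frame'][170:320,290:490],None,fx=3.5,fy=3.5,interpolation=cv2.INTER_CUBIC))
C=np.array([.5642,.0640]); P=lambda a,r=.055: [*(C+r*np.array([np.cos(np.radians(a)),np.sin(np.radians(a))])),.103]
way([P(92.5),P(103),P(113.5),P(144.5),P(194)])
E
```

```text
t 22.88 pos [0.5633 0.1188 0.1311] yawrot [[-0.839, 0.544, 0.003], [0.544, 0.839, 0.001], [-0.002, 0.002, -1.0]] F [-0.2  0.   0.1] T [0.03 0.03 0.01] g 0.0001
to [np.float64(0.5618009336949066), np.float64(0.11894765218700218), 0.103] rows 1 each mm [ 1.4 -0.8 28.1] total [ 1.4 -0.8 28.1]
to [np.float64(0.5518276920110875), np.float64(0.11759035356318795), 0.103] rows 1 each mm [ 7.6 -6.6 -0. ] total [ 7.6 -6.6 -0. ]
to [np.float64(0.5422688012091115), np.float64(0.11443830409118183), 0.103] rows 1 each mm [ 6.3 -7.8 -0. ] total [ 6.3 -7.8 -0. ]
to [np.float64(0.5194236464904025), np.float64(0.09593866256410169), 0.103] rows 1 each mm [  9.1 -27.9  -0.1] total [  9.1 -27.9  -0.1]
to [np.float64(0.5108337350548202), np.float64(0.05069429574201829), 0.103] rows 1 each mm [-17.4 -42.6  -0.1] total [-17.4 -42.6  -0.1]
```

View pics/s14c.png

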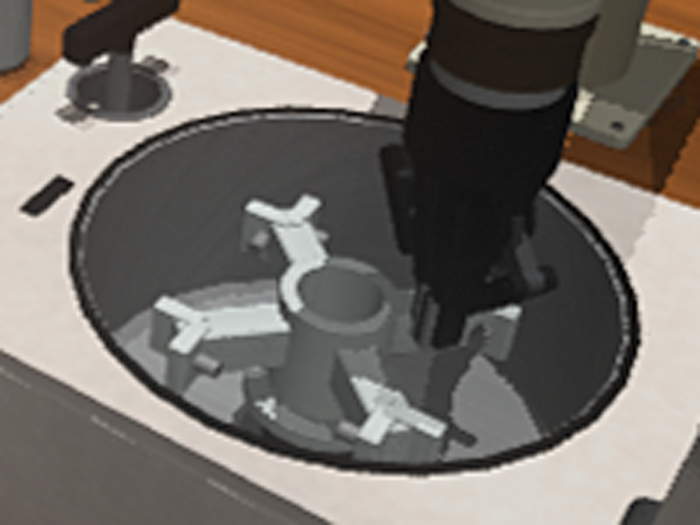

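View pics/w14.png

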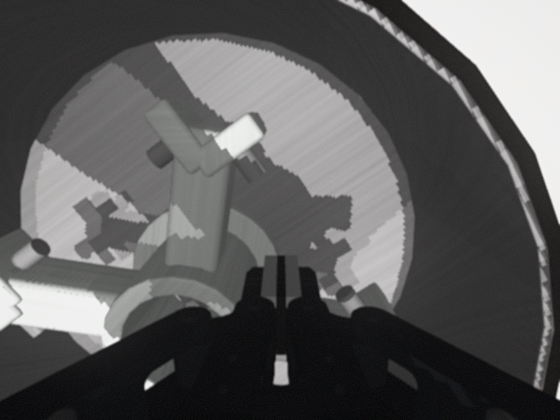

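>>> {"fn": "play_rows", "kwargs": {"plan": [0.5,0,15,0,0,0,0.5,0,10,0,0,0,0,0,0,0,0,0]}}

```text
clock: 23.25
eef_pos: [0.5602, 0.1189, 0.103]
tool_rot: [0.283, 0.959, -0.001, -0.001]
ft_force: [-0.1, -0.9, 0.3]
grip_width: -0.0
```

```bash
python3 - <<'E'
from h import *
s=snap('scene','s15.png'); o=st(); M=R.from_quat(o['tool_rot']).as_matrix()
q=(cloud(s).reshape(-1,3)-o['eef_pos'])@M; f=q[(np.hypot(q[:,0],q[:,1])<.02)&(q[:,2]>-.06)&(q[:,2]<0.02)]
print(np.histogram(f[:,2],np.arange(-.06,.021,.005))[0])
cv2.imwrite('pics/s15c.png',cv2.resize(s['frame'][170:320,290:490],None,fx=3.5,fy=3.5,interpolation=cv2.INTER_CUBIC))
E
```

```text
t 23.3 pos [0.5608 0.119  0.1037] yawrot [[-0.839, 0.544, -0.002], [0.544, 0.839, -0.0], [0.001, -0.001, -1.0]] F [ 0.3 -0.1  0.2] T [-0.02 -0.01 -0.01] g -0.0002
[18 18 22 26 31 29 33 22  8  2  0  0  0  0  0  0]
```

View pics/s15c.png

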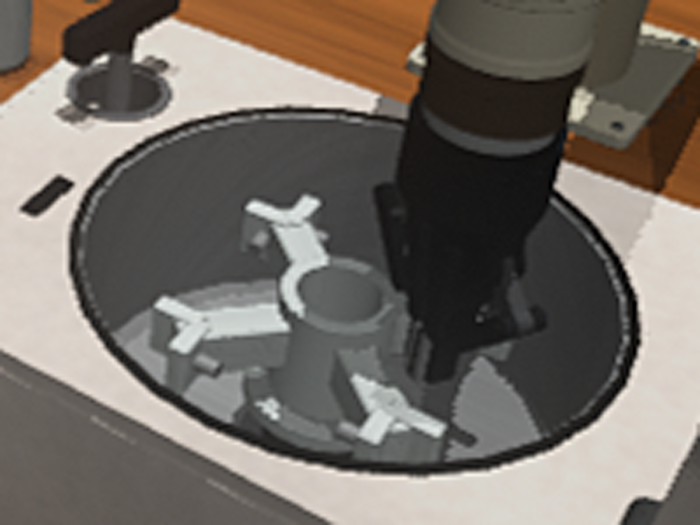

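>>> {"fn": "play_rows", "kwargs": {"plan": [8,-7,0,0,0,0,6.5,-8,0,0,0,0,9,-29,0,0,0,0,-18,-44,0,0,0,0,-8,-10,-58,0,0,0,0,0,-60,0,0,0,0,0,-30,0,0,0]}}

```text
clock: 24.18
eef_pos: [0.5107, 0.0351, 0.2566]
tool_rot: [0.284, 0.959, 0.001, 0.003]
ft_force: [0.7, -0.7, -1.0]
grip_width: -0.0003
```

```bash
python3 - <<'E'
from h import *
a=bot.camera('scene'); t1=bot.get_obs()['clock']
b=bot.camera('scene'); o=st()
cv2.imwrite('pics/s16a.png',a['frame']);cv2.imwrite('pics/s16.png',b['frame'])
print('arm',t1,arm(a),o['clock'],arm(b))
E
```

```text
t 24.27 pos [0.5119 0.0354 0.2573] yawrot [[-0.839, 0.544, 0.009], [0.544, 0.839, 0.001], [-0.007, 0.006, -1.0]] F [0.3 0.1 0.4] T [-0.02  0.01  0.  ] g 0.0005
arm 24.225 (np.float64(20.59), np.int64(658)) 24.275 (np.float64(39.45), np.int64(689))
```

View pics/s16.png

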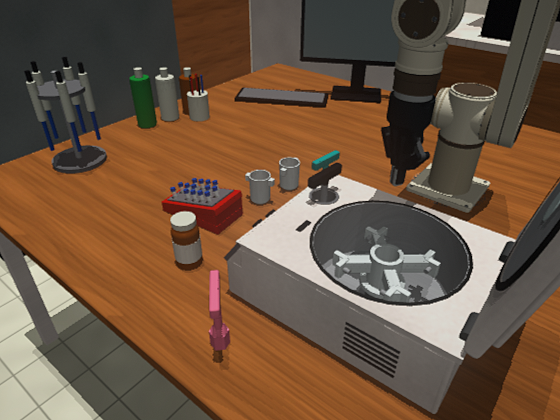

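```bash
python3 -c "
from workcell import bot
print(bot.job_done())"
```

```text
the job is handed in; nothing more can be done
None
```

The nut is tight, the key is back in its well, and the rotor was coasting by itself when I handed the job in. The clock read about 24.3 s of the allowed 59 s.

**What I did**
- I took the steel key with the black bar from the deck well. The teal and pink keys are painted look-alikes, so I left them alone.
- I turned the key to match the nut's hexagon, which I had measured with the wrist camera. I lowered it until it rested on the flange, with about 7 N of contact force.
- I turned it clockwise about 1.7 rad in all. The last part carried the rotor round about 30°, which shows the nut had come up against its stop.
- I eased the key back within its play, lifted it out and stood it back in the well. Its bar top read 0.2347 m there, the same as at the start.
- I pushed a rotor arm counter-clockwise with the shut fingertips and lifted clear.

**Last checks**
- Two pictures 0.05 s apart showed the rotor turning at about 6.6 rad/s, with the gripper well above it and reading almost no force.
- In the last scene picture the key was in its well, and the buckets, rack and jar looked unmoved. I judged the bystanders by eye and did not measure them.

**What failed or disagreed**
- **First push missed:** the fingertip passed about 12 mm above the arms and touched nothing. I pushed again 27 mm lower and it worked.
- **Fingertip position:** both cameras put the shut fingertips about 17 mm behind the reported TCP, not 11 mm ahead of it as stated. The key was therefore held only near the top of its bar, but it did not slip.
- **Camera agreement:** the cameras differed by up to 2–3 mm on the hub's position. I used a compromise and the key seated without snagging.

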